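# Clamp the power adapter with a wing nut

### The arm

A 7-joint arm with a two-finger parallel gripper is mounted at the origin on a cart in front of the work surface, level with it; the furniture and walls round the work are solid. World frame = base frame: x ahead of the robot, y to its left, z up, the work surface at z = 0. Lengths are in m, angles in rad, forces in N, time in s.
With the tool pointing down it reaches from about 0.425 to 0.925 m from the base axis. Payload 6.8 kg.
Tool frame: the origin (TCP) lies midway between the tips of the shut fingers; the grasp point (between the pads) lies r.grasp_offset behind it (r.grasp_offset is the distance from the TCP to the grasp point, in m); z points along the fingers, y is the direction in which the jaws open and shut (so a half turn about z gives the same grasp; the last joint's range is limited). The gripper opens to 85 mm and grips with 20 to 120 N. Pads are 22 mm wide; open, the fingers measure 114 mm over their backs; the gripper's body (76 mm by 85 mm) begins 54 mm behind the grasp point. The pads swing forward as they close: fully open they stand 13 mm farther back than shut.
Start: joints at [1.223, 0.477, 0.022, 1.555, -0.011, 1.109, -0.083], TCP at [0.16, -0.656, 0.231] pointing down, gripper open.
Joint ranges: [-2.96, 2.96], [-0.34, 2.1], [-1.41, 1.46], [0.24, 2.44], [-1.37, 4.51], [0.17, 1.92], [-2.96, 2.96]. Speed limits (rad/s): [2.39, 2.39, 3.14, 3.14, 3.14, 3.14, 3.14].

### API

Orientations are given as a rotation vector (axis times angle).
In Python, from bench import r gives the robot as it stands. The module is installed in compiled form; this text tells all that it offers.
- The arm moves only by the tool send_rows, never from a script. Its argument "moves" is one flat list of numbers, 4 for each row, row after row: the shift along the tool's x, y, z in mm, then the turn about the tool's z in degrees. A call has 1 to 8 rows; each row is the pose to reach, as a shift and turn from the pose commanded when the call began, along the tool's axes at that moment; what a row does not reach only later rows make up. A row lasts 1/8 s, in which the tool goes at most 62.5 mm and 10.7 degrees, less where a joint would pass 70% of its speed; a pose out of reach is approached as far as the arm can. A call with a gripper value outside its range is refused whole. "hand" is the closure, from 0 (fully open) to 1 (shut), set as the call begins (left out, the last holds). The fingers move at their own pace and stop on an object; "newtons" is the grip in N (left out, the last holds). Time passes only in rows, so rows that repeat a pose let the fingers close. It gives the time, the measured TCP pose, the force and the opening at its end, in the units of the state.
- r.get_obs(): the state, without advancing time (a new reading comes with each control period).
- r.grab_frame(name): name is "scene" or "top" or "wrist"; returns a dict with "img" (400x640x3 uint8, red, green, blue), "mtx" (3x3 intrinsics, pixels), "world_to_cam" (4x4, takes a point from world to camera coordinates). Camera axes: x right, y up, looking along -z (the intrinsics and any distortion apply to the point x, -y, -z); pixel columns grow to the right and rows downward; lengths in m; the calibration is good to about 2 mm. A picture is of the moment at which its call begins. There is no depth.
- r.hand_in(): hands the job in, once; it reports no verdict.
The state is a dict: "clock": time; "joints": joint angles; "qvel": joint speeds; "tau": joint torques, N m; "tcp_pos": TCP position; "orientation": TCP orientation; "contact_force": force on the tool from outside, world axes, zero at the start; "moment": the same for the moment, N m; "grip_width": finger opening in m.
Only numpy, scipy, OpenCV 4.12 (cv2) and the standard library are available. Lean on these libraries where they do the work, as an engineer would, in place of code of your own. Each camera call takes 0.05 s, during which the arm holds its last target.

### The job

With the fingertips, push the power adapter lying on the metal fixture back until it is home against the two stop posts, then turn the loose wing nut clockwise with repeated strokes against its ears until it stops and the steel strap presses firmly on the adapter. Push only: do not lift the adapter, and leave everything else on the table where it is.

Things in the scene. Friction and masses are not known exactly. Their poses are not given: they have to be found in the camera images.
- fixture: Fixed aluminium fixture: plate 225 x 150 x 10 mm (x -115 to +110, y +-75 mm). Origin on the table under the plate; x points away from the robot along the plate, y left, z up. Side guides at y = +-52.5 to +-62.5 mm, x -101 to -3 mm, 9 mm above the plate. Stud (80 mm above the table) with strap and wing nut at x = 40 mm, y = 0; heel block with a pin, top 57 mm above the table, at x = 83 mm.
- stops (a point): Point on the plate's upper face midway between the two aluminium stop posts, in line with their front faces (fixture x = +3 mm, y = 0). The posts stand at y = +-32 mm, each 22 mm wide, 20 mm high.
- power_adapter: Black power adapter, loose, about 0.17 kg: case 46 mm (own x) x 100 mm (own y) x 30 mm high, plus a 12 mm cable stub at each end. Origin at the centre of its underside, z up. Lies on the plate between the guides (2.5 mm play a side), own axes along the fixture's, 25 to 60 mm short of home. Home: origin at fixture x = -20 mm.
- clamp_strap: Steel strap 116 x 30 x 8 mm along fixture x, toe at x = -20 mm; it cannot turn. Origin on its underside at fixture x = 0, y = 0. It rides with the nut: underside 49.5 mm above the table at nut angle 0, 1.27 mm lower per rad (8 mm a turn); meets the adapter's top (40 mm above the table) at about 7.46 rad.
- wing_nut (a joint): Angle of the wing nut in rad, growing clockwise seen from above: 0 = fully loose, 7.6 = end stop, strap firmly clamped on the adapter (it begins to press at about 7.46). Starts at 0 to 2. At 0 its two ears lie along fixture +y and -y. It turns stiffly (0.06 N m) and stays where it is left.
- nut_foot (a point): Point on the nut's axis at its foot, on the upper face of the strap (z up). Hub radius 12 mm, 17 mm high. Two upright ears, flat discs 5 mm thick and 26 mm in diameter in the radial plane, from 10 to 36 mm off the axis and 6 to 32 mm above this point.
- jar: Pale sample jar, 48 mm wide, 66 mm tall, standing left of the fixture; a bystander. Origin at the centre of its underside.
- clip: Small black bulldog clip, 35 x 32 x 27 mm, right of the fixture; a bystander. Origin at the centre of its underside.
- mouse: Black computer mouse, 115 x 62 x 37 mm, to the right; a bystander. Origin at the centre of its underside.
- tape_measure: Blue pocket tape measure, 36 x 74 x 63 mm, at the right front; a bystander. Origin at the centre of its underside.
- masking_tape: Roll of masking tape, 96 mm across, 25 mm high, at the left front; a bystander. Origin at the centre of its underside.
There are look-alikes about, which are no part of the job. Leave any red or white look-alike of the power_adapter alone.

How it is judged:
By the outcome, as a careful person would: the job done as asked, in the order asked, and still so for the second after the job is handed in, with the robot touching nothing.
It also fails if it takes over 67 s, if anything falls off the work surface, if the arm or the gripper's body presses on something with over 40 N, if the wrist force passes 120 N, or if a joint passes its speed limit or range.

## Working session

There is one attempt and no reset: what is moved stays moved. The work goes in short steps, Python scripts to look and compute and a tool call to move; the robot and the scene stay as the last step left them, time stands still between calls to the robot, and variables do not carry over. Pictures are saved under pics/ and viewed, and the job is handed in when it is done.

Besides the shell and the picture viewer there is one more tool, called after "Call:" as name(argument=value, ...) on one line, values as JSON. send_rows: Moves the arm, as the interface text tells. Its arguments: {"type":"object","properties":{"moves":{"type":"array"},"hand":{"type":"number"},"newtons":{"type":"number"}},"required":["moves"]}

```bash
mkdir -p pics
python3 - <<'E'
from bench import r
import cv2
print(r.get_obs(), r.grasp_offset)
for n in ("scene","top","wrist"):
    f=r.grab_frame(n); cv2.imwrite(f"pics/{n}0.png",f["img"][:,:,::-1])
    import numpy as np
    print(n,np.round(f["mtx"],1).tolist(),np.round(f["world_to_cam"],3).tolist(), [k for k in f])
E
```

```text
{'clock': 0.0, 'joints': array([ 1.22291064,  0.47781893,  0.02232315,  1.55647255, -0.01150261,
        1.10925566, -0.08312235]), 'qvel': array([-0.00094736, -0.00030841,  0.00018809,  0.00189299,  0.00144996,
        0.00073711, -0.00034895]), 'tau': array([ 3.17076660e-05, -5.96448541e+01,  1.60845000e+00, -2.81201595e+01,
        1.25332241e-02,  9.22433945e-03,  1.81033130e-06]), 'tcp_pos': array([ 0.16016446, -0.65511394,  0.23030384]), 'orientation': array([-3.11725708e+00, -3.75557824e-01,  5.39446530e-04]), 'contact_force': array([ 0.29400909, -0.22959567,  0.06057212]), 'moment': array([-0.01261529,  0.0440321 , -0.03439116]), 'grip_width': 0.08525642433547787} 0.0187
scene [[477.9, 0.0, 315.4], [0.0, 477.9, 199.1], [0.0, 0.0, 1.0]] [[0.834, -0.552, -0.012, -0.49], [0.477, 0.71, 0.517, -0.258], [-0.277, -0.437, 0.856, -1.186], [0.0, 0.0, 0.0, 1.0]] ['img', 'mtx', 'world_to_cam']
top [[451.4, 0.0, 322.3], [0.0, 451.4, 189.9], [0.0, 0.0, 1.0]] [[0.004, -1.0, 0.013, -0.054], [0.999, 0.004, 0.053, -0.55], [-0.053, 0.012, 0.998, -1.446], [0.0, 0.0, 0.0, 1.0]] ['img', 'mtx', 'world_to_cam']
wrist [[279.5, 0.0, 321.2], [0.0, 279.5, 202.9], [0.0, 0.0, 1.0]] [[0.239, -0.971, -0.001, -0.675], [0.925, 0.228, -0.303, 0.04], [0.294, 0.072, 0.953, -0.38], [0.0, 0.0, 0.0, 1.0]] ['img', 'mtx', 'world_to_cam']
```

View pics/scene0.png

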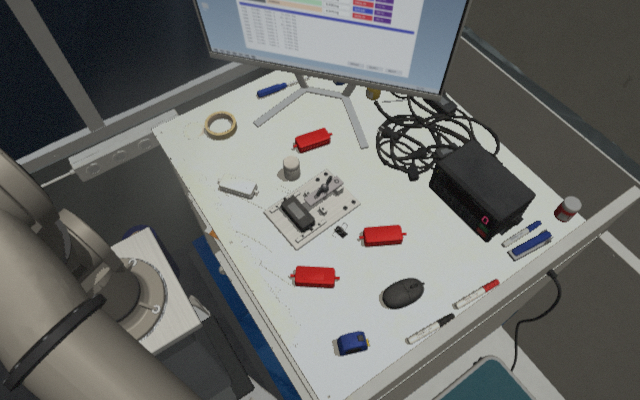

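View pics/top0.png

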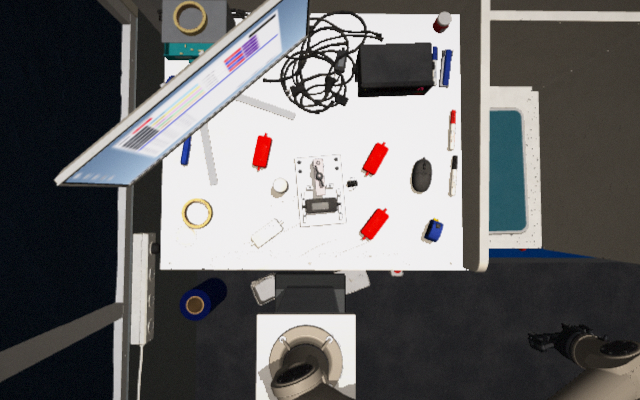

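View pics/wrist0.png

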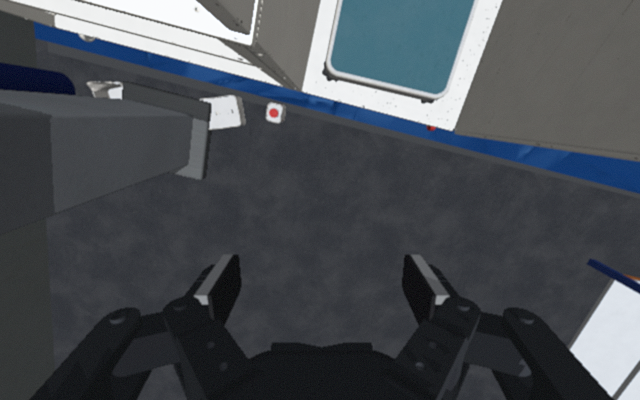

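The scene shows the fixture at about (312,208) px with the black adapter at (298,212). In the top view the plate spans cols 295-345 and rows 155-226, with the adapter at (321,206) and the nut at about (318,175). I'll zoom in and measure.

```bash
cat > h.py <<'E'
import numpy as np, cv2
from bench import r
from scipy.spatial.transform import Rotation as R
def ray(f,px,z):
    K=f["mtx"];T=np.array(f["world_to_cam"]);d=np.linalg.inv(K)@np.array([px[0],px[1],1.]);d=np.array([d[0],-d[1],-d[2]])
    Rm=T[:3,:3];o=-Rm.T@T[:3,3];d=Rm.T@d
    return o+d*(z-o[2])/d[2]
def proj(f,p):
    T=np.array(f["world_to_cam"]);c=T[:3,:3]@np.asarray(p)+T[:3,3];q=f["mtx"]@np.array([c[0],-c[1],-c[2]]);return q[:2]/q[2]
def crop(f,x0,x1,y0,y1,s,name):
    cv2.imwrite(name,cv2.resize(f["img"][y0:y1,x0:x1,::-1],None,fx=s,fy=s,interpolation=cv2.INTER_CUBIC))
E
python3 - <<'E'
from h import *
f=r.grab_frame("top");crop(f,280,360,145,235,6.5,"pics/topz.png")
f=r.grab_frame("scene");crop(f,255,370,160,255,6,"pics/scz.png")
E
```

```text
(no output)
```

View pics/topz.png

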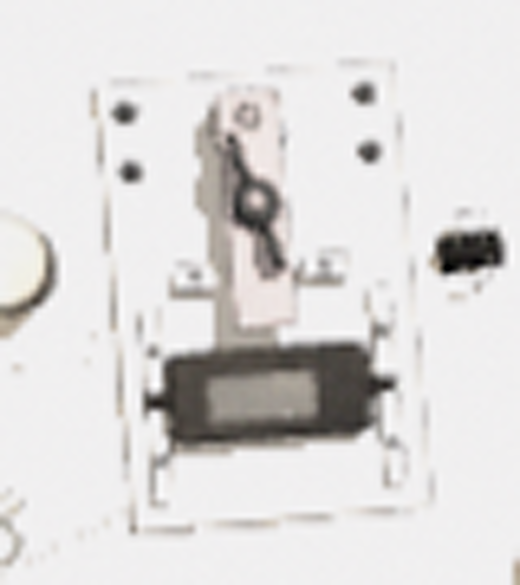

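View pics/scz.png

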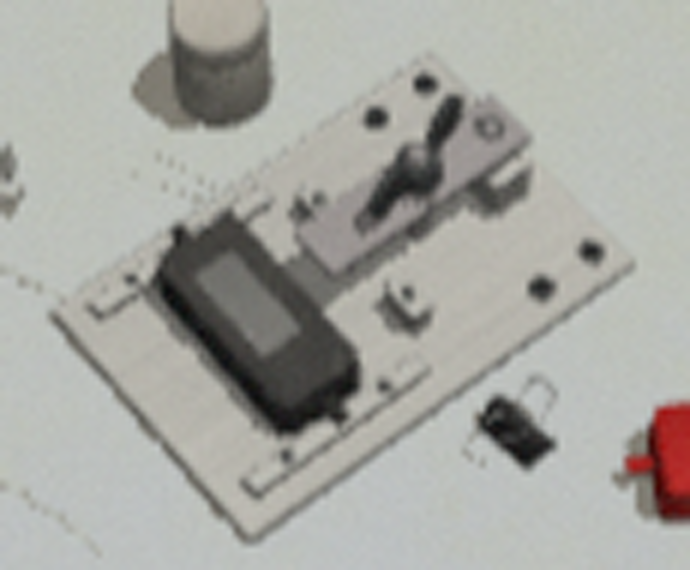

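```bash
cat >> h.py <<'E'
def fit(P,Q): # P fixture 2d ->Q world 2d
    P=np.array(P);Q=np.array(Q);a=P-P.mean(0);b=Q-Q.mean(0)
    th=np.arctan2((a[:,0]*b[:,1]-a[:,1]*b[:,0]).sum(),(a*b).sum());c,s=np.cos(th),np.sin(th)
    M=np.array([[c,-s],[s,c]]);t=Q.mean(0)-M@P.mean(0);return th,M,t,(P@M.T+t-Q)
E
python3 - <<'E'
from h import *
C=[(.110,.075),(.110,-.075),(-.115,-.075),(-.115,.075)]
t=r.grab_frame("top");s=r.grab_frame("scene")
pt=[(93,82),(390,63),(430,508),(135,530)]
ps=[(430,55),(632,262),(252,540),(55,315)]
for f,p,o,k in((t,pt,(280,145),6.5),(s,ps,(255,160),6)):
    W=[ray(f,(np.array(q)-0.0)/k+o,.01)[:2] for q in p]
    th,M,tt,res=fit(C,W); print(np.degrees(th),tt,np.round(res*1e3,1).tolist())
    inv=lambda px,z:(M.T@(ray(f,np.array(px)/k+o,z)[:2]-tt)*1e3).round(1)
    if f is t:
        print('hub',inv((255,200),.075),'ears',inv((228,140),.075),inv((272,268),.075), 'hub low', inv((255,200),.065))
        print('adapter far/near edges',inv((265,350),.04),inv((275,440),.04),'l r',inv((165,400),.04),inv((372,385),.04))
        print('strap toe',inv((265,322),.057),'hole',inv((247,115),.057))
        print('jar top', ray(f,np.array((8,262))/k+o,.066))
    else:
        print('ears',inv((448,105),.075),inv((372,212),.075),'hub',inv((420,165),.073))
        print('adapter corners top',inv((165,270),.04),inv((285,415),.04),inv((355,360),.04),inv((225,215),.04))
E
```

```text
5.072027514281313 [ 0.55127941 -0.04505104] [[-1.0, -0.5], [1.9, -1.0], [0.5, -0.6], [-1.4, 2.0]]
hub [39.7  0.3] ears [69.5 10.8] [ 6.5 -5. ] hub low [40.5  0.2]
adapter far/near edges [-31.1   1.2] [-75.3   0.1] l r [-51.3  51.9] [-52.5 -49.4]
strap toe [-18.1   0.3] hole [82.7  0.5]
jar top [0.56114003 0.07723105 0.066     ]
5.5954670191826015 [ 0.55103253 -0.0454803 ] [[0.2, 0.9], [2.9, -1.3], [-1.4, -2.0], [-1.7, 2.5]]
ears [69.2 13.8] [ 7.5 -8.1] hub [40.1 -1.7]
adapter corners top [-69.6  44. ] [-73.4 -47.2] [-32.9 -45.4] [-31.3  49.8]
```

The two views agree: fixture at (0.551, -0.045), yaw about 5.3°. The adapter centre is about 33 mm short of home, and the nut is at about 1.3 rad. Next I'll check the wall on the right and where the wrist camera sits, then plan the approach.

```bash
cat >> h.py <<'E'
YAW=np.radians(5.3);FO=np.array([.5512,-.0453])
def fw(x,y,z): # fixture mm -> world
    c,s=np.cos(YAW),np.sin(YAW);return np.array([FO[0]+(c*x-s*y)/1e3,FO[1]+(s*x+c*y)/1e3,z/1e3])
def st():
    o=r.get_obs();M=R.from_rotvec(o["orientation"]).as_matrix();return o,M,np.degrees(np.arctan2(M[1,0],M[0,0]))
def rel(p,yawdeg=None):
    o,M,y=st();d=M.T@(np.asarray(p)-o["tcp_pos"])*1e3
    t=None if yawdeg is None else (y-yawdeg+180)%360-180
    return d.round(1),t
def where():
    o,M,y=st();c,s=np.cos(YAW),np.sin(YAW);d=o["tcp_pos"][:2]-FO
    print('t',round(o["clock"],2),'fix mm',np.round([(c*d[0]+s*d[1])*1e3,(-s*d[0]+c*d[1])*1e3,o["tcp_pos"][2]*1e3],1),'yaw rel fix',round(y-5.3,1),'F',o["contact_force"].round(1),'Mz',o["moment"].round(2),'j',o["joints"].round(2),'w',round(o["grip_width"]*1e3,1),'tilt',M[:,2].round(3))
E
python3 - <<'E'
from h import *
where()
t=r.grab_frame("top");print([ray(t,p,0).round(3)[:2].tolist() for p in((462,266),(487,268),(462,20),(215,185),(160,268))])
w=r.grab_frame("wrist");T=w["world_to_cam"];o,M,y=st()
print('cam in tool',M.T@(-T[:3,:3].T@T[:3,3]-o["tcp_pos"]))
print(rel(fw(-100,0,300),5.3), rel([.40,-.38,.35]))
E
```

```text
t 0.35 fix mm [-445.6 -571.5  231. ] yaw rel fix 8.4 F [-0.4  0.  -0.7] Mz [-0.03  0.03 -0.05] j [ 1.22  0.48  0.02  1.56 -0.01  1.11 -0.08] w 85.6 tilt [-0.  0. -1.]
[[0.305, -0.507], [0.299, -0.589], [1.123, -0.518], [0.565, 0.298], [0.296, 0.471]]
cam in tool [ 0.07818679  0.00079257 -0.14308453]
(array([ 425.8, -514.7,  -68.7]), np.float64(8.437417057305055)) (array([ 298.3, -210.9, -118.7]), None)
```

Call:
send_rows(moves=[0,0,-60,0,0,0,-120,0,40,-48,-120,1,80,-95,-120,2,120,-140,-120,3,160,-188,-120,4,200,-235,-120,5,240,-282,-120,6], hand=0.5, newtons=60)

```text
clock: 1.45
tcp_pos: [0.3271, -0.3229, 0.3517]
orientation: [3.134, 0.211, 0.001]
contact_force: [0.2, -0.3, 0.4]
grip_width: 0.0429
```

```bash
python3 -c "
from h import *
where();print(rel(fw(-120,0,110),5.3))"
```

```text
t 1.45 fix mm [-248.7 -255.7  351.7] yaw rel fix 2.4 F [ 0.2 -0.3  0.4] Mz [-0.04 -0.04 -0.06] j [ 0.83  0.02 -0.19  1.87  0.    1.25 -0.8 ] w 42.9 tilt [ 0.001 -0.001 -1.   ]
(array([ 139.2, -250.3,  241.5]), np.float64(2.4057938774365084))
```

Call:
send_rows(moves=[25,-45,20,0,50,-90,50,1,75,-135,90,1,100,-180,130,2,125,-220,170,2,150,-250,200,2.4,154,-250,235,2.4,154,-250,241,2.4])

```text
clock: 2.45
tcp_pos: [0.4442, -0.0558, 0.1087]
orientation: [-3.137, -0.148, 0.006]
contact_force: [-0.6, 0.4, -0.4]
grip_width: 0.0425
```

```bash
python3 -c "
from h import *
where();print(rel(fw(-100,0,18),5.3))
f=r.grab_frame('wrist');cv2.imwrite('pics/w1.png',f['img'][:,:,::-1])"
```

```text
t 2.45 fix mm [-107.5   -0.6  108.7] yaw rel fix 0.1 F [-0.6  0.4 -0.4] Mz [-0.02  0.01 -0.01] j [ 0.39  0.32 -0.47  2.16  0.22  0.7  -1.7 ] w 42.5 tilt [-0.004  0.001 -1.   ]
(array([ 7.9, -0.5, 90.7]), np.float64(0.10942601840841348))
```

View pics/w1.png

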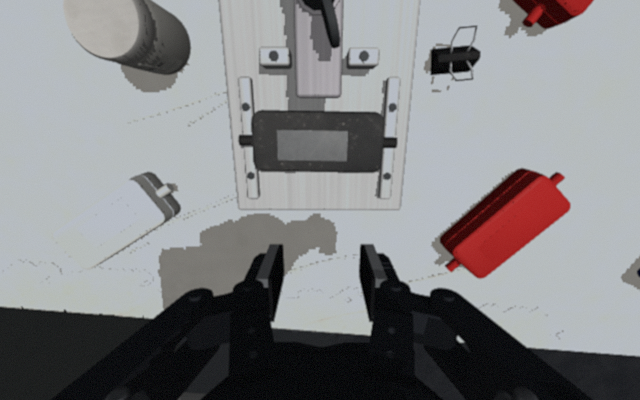

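Call:
send_rows(moves=[1,0,40,0,2,0,75,0,3,0,89,0,4,0,92,0,4,0,92,0])

```text
clock: 3.12
tcp_pos: [0.4504, -0.0562, 0.0194]
orientation: [3.138, 0.145, 0.003]
contact_force: [-0.3, -0.1, -0.2]
grip_width: 0.0426
```

```bash
python3 -c "
from h import *
where();print(rel(fw(-54,0,17),5.3))
f=r.grab_frame('wrist');cv2.imwrite('pics/w2.png',f['img'][:,:,::-1])"
```

```text
t 3.12 fix mm [-101.4   -1.5   19.4] yaw rel fix 0.0 F [-0.3 -0.1 -0.2] Mz [-0.01  0.01  0.01] j [ 0.3   0.49 -0.38  2.2   0.37  0.5  -1.84] w 42.6 tilt [ 0.002 -0.    -1.   ]
(array([47.4, -1.5,  2.5]), np.float64(0.008479416850093457))
```

View pics/w2.png

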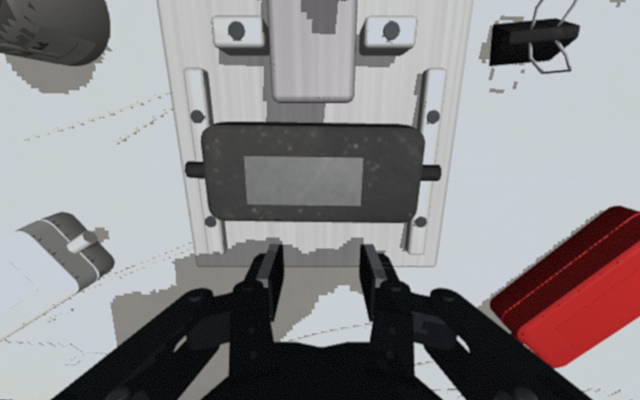

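Call:
send_rows(moves=[8,-1,1,0,13,-1.5,1,0,18,-1.5,1,0,22,-1.5,1,0,27,-1.5,1,0,32,-1.5,1,0,37,-1.5,1,0,41,-1.5,1,0])

```text
clock: 4.18
tcp_pos: [0.4905, -0.0506, 0.0173]
orientation: [-3.138, -0.146, -0.0]
contact_force: [-0.9, 0.9, -0.4]
grip_width: 0.0428
```

```bash
python3 -c "
from h import *
where();print(rel(fw(-54,0,17),5.3))
f=r.grab_frame('wrist');cv2.imwrite('pics/w3.png',f['img'][:,:,::-1])"
```

```text
t 4.17 fix mm [-60.9   0.4  17.3] yaw rel fix 0.0 F [-0.9  0.9 -0.4] Mz [-0.06  0.2   0.02] j [ 0.28  0.54 -0.37  2.12  0.36  0.55 -1.83] w 42.8 tilt [ 0.  0. -1.]
(array([6.9, 0.4, 0.3]), np.float64(0.038414900414665))
```

View pics/w3.png

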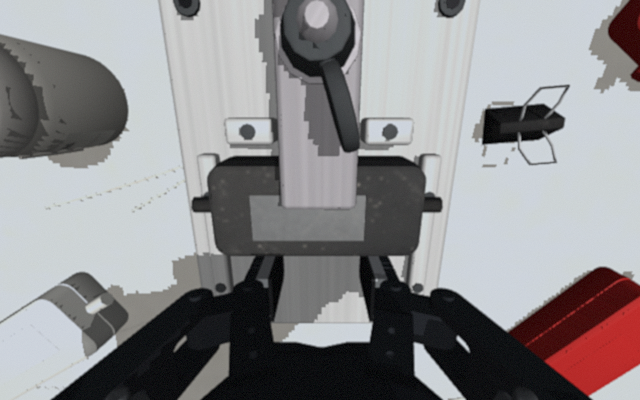

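Square contact, with roughly 6 mm still to go. I'll push slowly and watch the force.

Call:
send_rows(moves=[2,0,0,0,4,0,0,0,5,0,0,0,6,0,0,0,7,0,0,0])

```text
clock: 4.85
tcp_pos: [0.497, -0.05, 0.0173]
orientation: [3.138, 0.146, -0.0]
contact_force: [-0.9, -0.0, -0.4]
grip_width: 0.0427
```

```bash
python3 -c "
from h import *
where()
f=r.grab_frame('wrist');cv2.imwrite('pics/w4.png',f['img'][:,:,::-1])"
```

```text
t 4.85 fix mm [-54.4   0.3  17.3] yaw rel fix 0.0 F [-0.9 -0.  -0.4] Mz [0.02 0.26 0.  ] j [ 0.28  0.54 -0.37  2.1   0.36  0.56 -1.83] w 42.7 tilt [-0. -0. -1.]
```

View pics/w4.png

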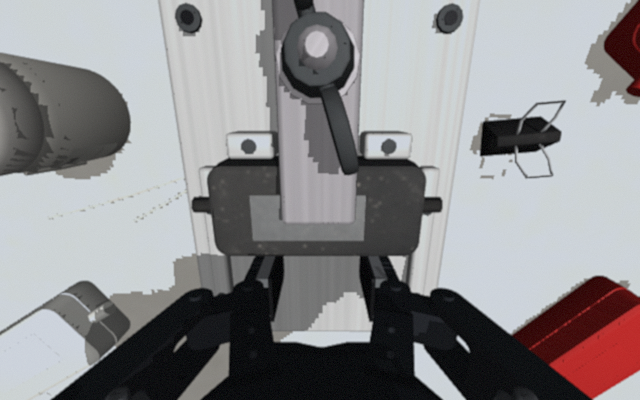

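Call:
send_rows(moves=[0.7,0,0,0,1.4,0,0,0,2,0,0,0,2.5,0,0,0])

```text
clock: 5.4
tcp_pos: [0.4977, -0.05, 0.017]
orientation: [3.138, 0.146, -0.006]
contact_force: [-7.5, -0.6, 5.5]
grip_width: 0.0427
```

```bash
python3 -c "
from h import *
where()"
```

```text
t 5.4 fix mm [-53.7   0.3  17. ] yaw rel fix 0.0 F [-7.5 -0.6  5.5] Mz [-0.04  1.45  0.02] j [ 0.28  0.55 -0.37  2.1   0.36  0.56 -1.83] w 42.7 tilt [-0.003 -0.001 -1.   ]
```

The arm stalled at fixture x = -53.7 (expected -54) and the force rose to 7.5 N, so the adapter is home. I'll add a little more push, then back off and look.

Call:
send_rows(moves=[0.7,0,0,0,0.7,0,0,0,-4,0,0,0,-15,0,-3,0,-25,0,-40,0,-30,0,-90,0,-30,0,-130,0,-30,0,-130,0])

```text
clock: 6.4
tcp_pos: [0.4719, -0.0527, 0.1505]
orientation: [3.137, 0.146, 0.012]
contact_force: [0.3, -0.0, -0.1]
grip_width: 0.0424
```

```bash
python3 -c "
from h import *
where()
f=r.grab_frame('wrist');cv2.imwrite('pics/w5.png',f['img'][:,:,::-1])
print([proj(f,fw(*p)).round(0) for p in((-43,50,40),(-43,-50,40),(3,43,30),(3,-43,30),(40,0,80))])
f=r.grab_frame('scene');crop(f,255,370,160,255,6,'pics/sc5.png')"
```

```text
t 6.4 fix mm [-7.960e+01 -1.000e-01  1.505e+02] yaw rel fix 0.0 F [ 0.3 -0.  -0.1] Mz [ 0.01 -0.   -0.02] j [ 0.4   0.29 -0.49  2.08  0.19  0.81 -1.68] w 42.4 tilt [ 0.008 -0.001 -1.   ]
[array([265., 163.]), array([375., 163.]), array([272., 110.]), array([368., 110.]), array([320.,  52.])]
```

View pics/w5.png

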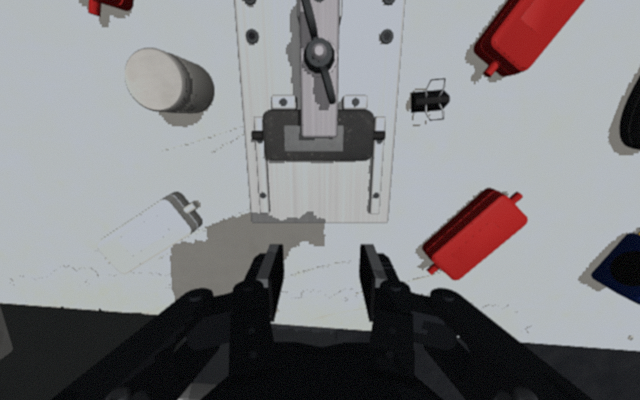

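View pics/sc5.png

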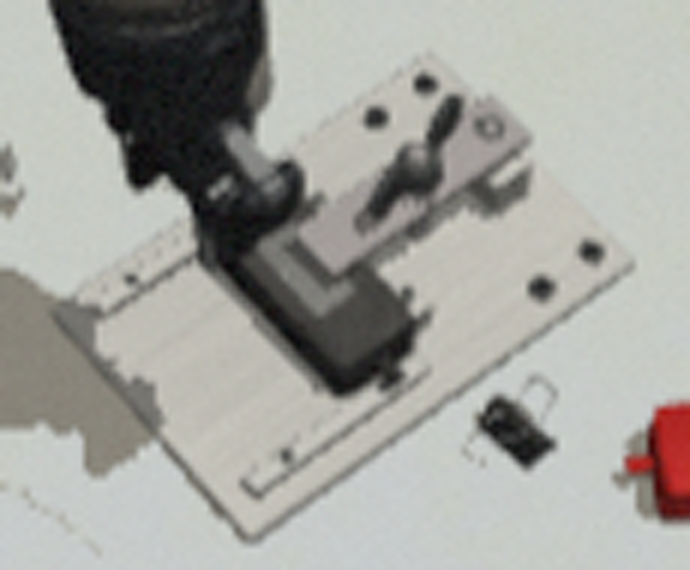

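The adapter is home: its near edge is at row 161, against 163 predicted. The stud appears at (319,50), as predicted, and the nut is at about 74°.

For the nut I'll fork it with the half-open fingers centred on its axis and turn the tool, so each finger pushes one ear. Joint 7 is near its lower limit in this direction, so I start 150° back.

```bash
python3 -c "
from h import *
print(rel(fw(40,0,150),155.3))"
```

```text
(array([ 1.22e+02,  1.00e-01, -2.40e+00]), np.float64(-149.980696622984))
```

Call:
send_rows(moves=[20,0,0,-10,45,0,0,-20,70,0,0,-30,95,0,0,-40,115,0,0,-50,119,0,0,-60,119,0,0,-70,119,0,0,-80])

```text
clock: 7.5
tcp_pos: [0.5871, -0.0413, 0.1452]
orientation: [-2.301, -2.135, 0.003]
contact_force: [-0.1, -1.1, -0.2]
grip_width: 0.0426
```

Call:
send_rows(moves=[0,0,0,-10,0,0,0,-20,0,0,0,-30,0,0,0,-40,0,0,0,-50,0,0,0,-60,0,0,0,-70,0,0,0,-70])

```text
clock: 8.5
tcp_pos: [0.5872, -0.0413, 0.1454]
orientation: [-0.672, -3.066, -0.001]
contact_force: [0.6, -1.1, -0.4]
grip_width: 0.0429
```

```bash
python3 -c "
from h import *
where();print(rel(fw(40,0,60),155.3))
f=r.grab_frame('wrist');cv2.imwrite('pics/w6.png',f['img'][:,:,::-1])
print([proj(f,fw(*p)).round(0) for p in((40,0,80),(40,0,73))])
f=r.grab_frame('top');crop(f,280,360,145,235,6.5,'pics/t6.png')"
```

```text
t 8.5 fix mm [ 36.2   0.6 145.4] yaw rel fix 150.0 F [ 0.6 -1.1 -0.4] Mz [0.02 0.01 0.03] j [ 0.7   0.65 -1.02  1.8   0.63  1.07  0.58] w 42.9 tilt [-0.003  0.002 -1.   ]
(array([-3.9,  1.3, 85.4]), np.float64(-0.03005134511261076))
[array([323., 220.]), array([323., 216.])]
```

View pics/w6.png

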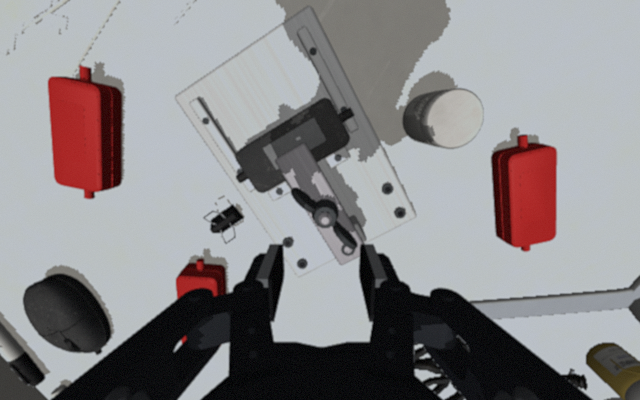

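Stud tip at (322,220), against (323,220) predicted. I'll back off another 15° and lower over the nut, then check the centring.

Call:
send_rows(moves=[-4,1,0,-8,-4,1,0,-15,-4,1,25,-15,-4,1,45,-15,-4,1,45,-15])

```text
clock: 9.22
tcp_pos: [0.5904, -0.0424, 0.0997]
orientation: [-0.266, -3.126, 0.001]
contact_force: [-0.2, -0.3, 0.1]
grip_width: 0.0429
```

```bash
python3 -c "
from h import *
where();print(rel(fw(40,0,60),170.3))
f=r.grab_frame('wrist');cv2.imwrite('pics/w7.png',f['img'][:,:,::-1])
print([proj(f,fw(*p)).round(0) for p in((40,0,80),(40,0,73))])
f=r.grab_frame('scene');crop(f,255,370,120,215,6,'pics/s7.png')"
```

```text
t 9.22 fix mm [39.3 -0.8 99.7] yaw rel fix 165.0 F [-0.2 -0.3  0.1] Mz [ 0.01 -0.01  0.04] j [ 0.69  0.73 -1.03  1.82  0.73  1.03  0.77] w 42.9 tilt [-0.004 -0.    -1.   ]
(array([-0.6,  1. , 39.7]), np.float64(-0.022266661612690086))
[array([324., 241.]), array([323., 236.])]
```

View pics/w7.png

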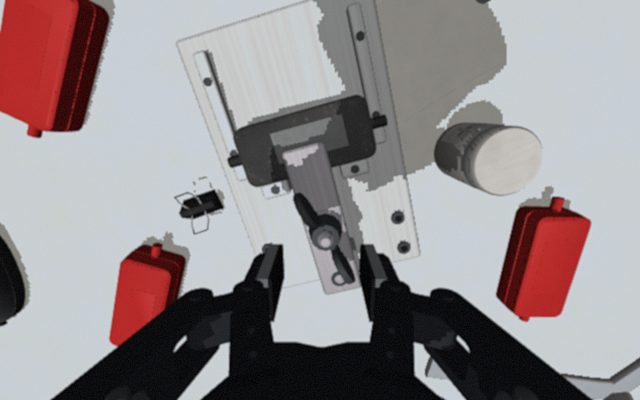

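View pics/s7.png

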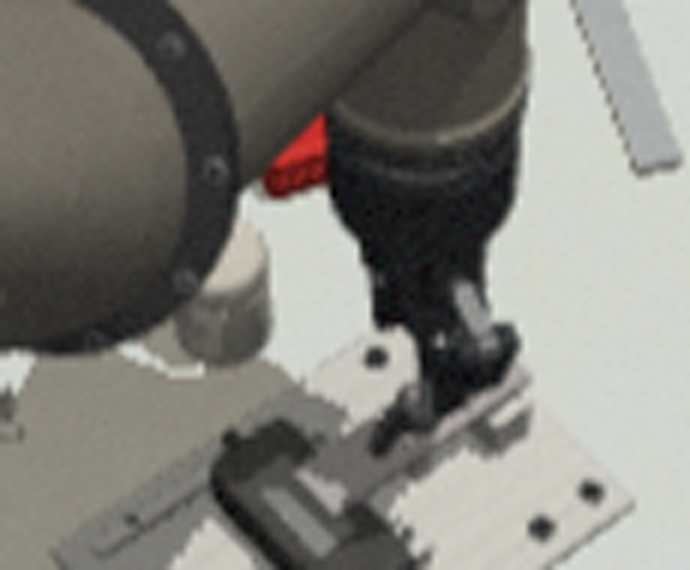

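Call:
send_rows(moves=[-0.5,1,12,0,-0.5,1,24,0,-0.5,1,36,0,-0.5,1,39,0,-0.5,1,39,0])

```text
clock: 9.95
tcp_pos: [0.5928, -0.0412, 0.063]
orientation: [-0.264, -3.13, -0.0]
contact_force: [0.3, -0.0, 0.3]
grip_width: 0.0427
```

```bash
python3 -c "
from h import *
where();print(rel(fw(40,0,60),170.3))
f=r.grab_frame('wrist');cv2.imwrite('pics/w8.png',f['img'][:,:,::-1])"
```

```text
t 9.95 fix mm [41.8  0.2 63. ] yaw rel fix 165.0 F [ 0.3 -0.   0.3] Mz [-0.05 -0.    0.04] j [ 0.66  0.78 -0.99  1.83  0.78  0.98  0.73] w 42.7 tilt [-0.  0. -1.]
(array([ 1.7, -0.7,  3. ]), np.float64(0.04157010178258247))
```

View pics/w8.png

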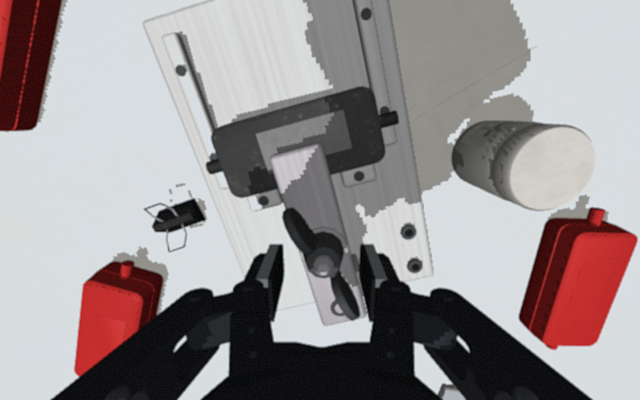

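Call:
send_rows(moves=[1.7,-0.7,2,8,1.7,-0.7,2,16,1.7,-0.7,2,24,1.7,-0.7,2,32,1.7,-0.7,2,40,1.7,-0.7,2,48,1.7,-0.7,2,56,1.7,-0.7,2,64])

```text
clock: 11.0
tcp_pos: [0.5909, -0.0402, 0.0616]
orientation: [-1.887, -2.511, -0.002]
contact_force: [-0.7, 2.8, -1.0]
grip_width: 0.0428
```

```bash
python3 -c "
from h import *
where();print(rel(fw(40,0,60),24.3))
f=r.grab_frame('wrist');cv2.imwrite('pics/w9.png',f['img'][:,:,::-1])"
```

```text
t 11.0 fix mm [40.   1.4 61.6] yaw rel fix 100.9 F [-0.7  2.8 -1. ] Mz [0.6  0.09 0.06] j [ 0.52  0.67 -0.75  1.85  0.6   0.86 -0.25] w 42.8 tilt [ 0.     0.002 -1.   ]
(array([-1.4, -0.3,  1.6]), np.float64(81.85213989460374))
```

View pics/w9.png

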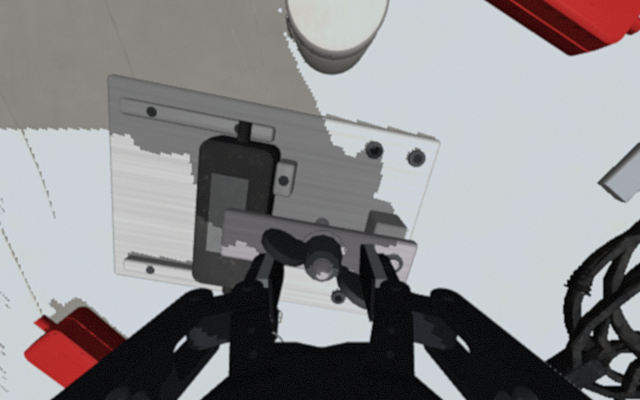

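Call:
send_rows(moves=[-1,0,1,10,-1,0,1,20,-1,0,1,30,-1,0,1,40,-1,0,1,50,-1,0,1,60,-1,0,1,70,-1,0,1,80])

```text
clock: 12.05
tcp_pos: [0.591, -0.042, 0.0603]
orientation: [-3.059, -0.712, 0.001]
contact_force: [-0.8, 1.4, -1.2]
grip_width: 0.0426
```

```bash
python3 -c "
from h import *
where();print(rel(fw(40,0,60),24.3))
f=r.grab_frame('wrist');cv2.imwrite('pics/w10.png',f['img'][:,:,::-1])"
```

```text
t 12.05 fix mm [39.9 -0.4 60.3] yaw rel fix 20.9 F [-0.8  1.4 -1.2] Mz [0.22 0.23 0.1 ] j [ 0.29  0.59 -0.43  1.86  0.34  0.76 -1.44] w 42.6 tilt [-0.001  0.001 -1.   ]
(array([ 0.2, -0.4,  0.3]), np.float64(1.8954471492571088))
```

View pics/w10.png

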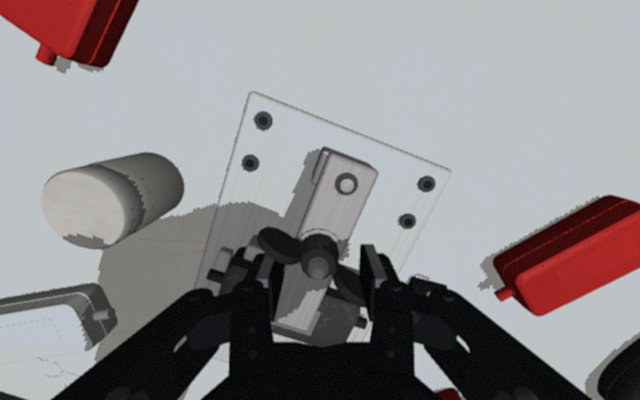

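Call:
send_rows(moves=[0,0,0,10,0,0,0,20,0,0,0,30,0,0,0,40,0,0,0,50,0,0,0,60,0,0,0,60])

```text
clock: 12.98
tcp_pos: [0.5907, -0.0418, 0.0601]
orientation: [3.01, -0.9, -0.002]
contact_force: [-2.1, 2.1, -1.2]
grip_width: 0.0426
```

```bash
python3 -c "
from h import *
where();print(rel(fw(40,0,60),24.3))
f=r.grab_frame('wrist');cv2.imwrite('pics/w11.png',f['img'][:,:,::-1])"
```

```text
t 12.97 fix mm [39.7 -0.2 60.1] yaw rel fix -38.6 F [-2.1  2.1 -1.2] Mz [0.4  0.44 0.09] j [ 0.09  0.56 -0.17  1.88  0.13  0.72 -2.3 ] w 42.6 tilt [-0.001  0.    -1.   ]
(array([ 0.1, -0.4,  0.1]), np.float64(-57.61153803640376))
```

View pics/w11.png

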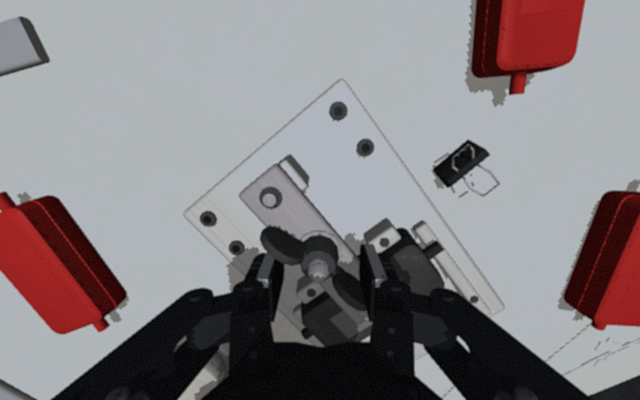

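Nut at about 250°. I'll back off, lift clear, turn back, and re-engage the opposite ears.

Call:
send_rows(moves=[0,0,0,-8,0,0,0,-14,0,0,-20,-14,0,0,-40,-14,0,0,-42,-24,0,0,-42,-34,0,0,-42,-44,0,0,-42,-54])

```text
clock: 14.02
tcp_pos: [0.5924, -0.0431, 0.1042]
orientation: [3.09, 0.563, 0.004]
contact_force: [0.2, 0.3, -0.1]
grip_width: 0.0429
```

Call:
send_rows(moves=[0,0,0,-10,0,0,0,-20,0,0,0,-30,0,0,0,-40,0,0,0,-50,0,0,0,-60,0,0,0,-70,0,0,0,-80])

```text
clock: 15.02
tcp_pos: [0.5924, -0.0435, 0.1041]
orientation: [2.004, 2.416, 0.001]
contact_force: [-0.3, -0.5, -0.8]
grip_width: 0.0426
```

Call:
send_rows(moves=[0,0,0,-10,0,0,0,-20,0,0,0,-30,0,0,0,-40,0,0,0,-50,0,0,0,-60,0,0,0,-66,0,0,0,-66])

```text
clock: 16.02
tcp_pos: [0.5921, -0.0436, 0.1035]
orientation: [0.377, 3.117, -0.001]
contact_force: [0.2, 0.4, 0.4]
grip_width: 0.0427
```

```bash
python3 -c "
from h import *
where();print(rel(fw(40,0,57),166.3))
f=r.grab_frame('wrist');cv2.imwrite('pics/w12.png',f['img'][:,:,::-1])"
```

```text
t 16.02 fix mm [ 40.9  -2.1 103.5] yaw rel fix 160.9 F [0.2 0.4 0.4] Mz [0.02 0.01 0.01] j [ 0.67  0.71 -0.99  1.82  0.7   1.01  0.73] w 42.7 tilt [ 0.002 -0.001 -1.   ]
(array([ 1.6,  1.7, 46.5]), np.float64(-0.08228905179637991))
```

View pics/w12.png

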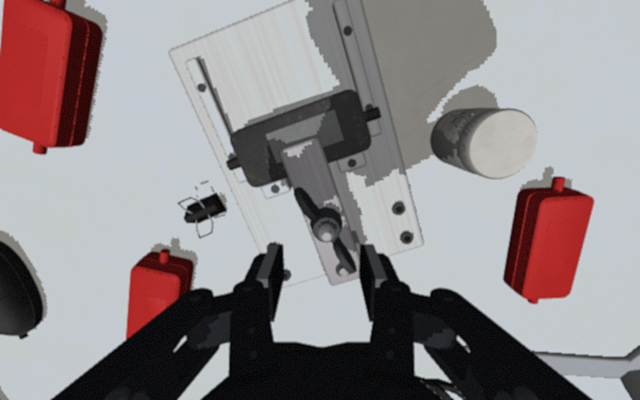

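Call:
send_rows(moves=[1.5,1.7,12,0,1.5,1.7,24,0,1.5,1.7,36,0,1.5,1.7,45,0,1.5,1.7,46,0,1.5,1.7,46,0])

```text
clock: 16.82
tcp_pos: [0.5905, -0.0405, 0.0564]
orientation: [0.374, 3.119, 0.0]
contact_force: [0.4, 0.3, 0.8]
grip_width: 0.043
```

```bash
python3 -c "
from h import *
where();print(rel(fw(40,0,57),166.3))"
```

```text
t 16.82 fix mm [39.6  1.1 56.4] yaw rel fix 161.0 F [0.4 0.3 0.8] Mz [-0.    0.03 -0.  ] j [ 0.64  0.76 -0.94  1.84  0.76  0.94  0.68] w 43.0 tilt [ 0.  0. -1.]
(array([-0.8, -0.9, -0.6]), np.float64(0.04218250434379911))
```

Call:
send_rows(moves=[-0.8,-0.9,-1,10,-0.8,-0.9,-1,20,-0.8,-0.9,-1,30,-0.8,-0.9,-1,40,-0.8,-0.9,-1,50,-0.8,-0.9,-1,60,-0.8,-0.9,-1,70,-0.8,-0.9,-1,80])

```text
clock: 17.82
tcp_pos: [0.5912, -0.0401, 0.0578]
orientation: [-2.296, -2.144, -0.003]
contact_force: [-0.3, 2.8, -1.8]
grip_width: 0.0424
```

```bash
python3 -c "
from h import *
where();print(rel(fw(40,0,57),5.3))"
```

```text
t 17.82 fix mm [40.3  1.4 57.8] yaw rel fix 80.8 F [-0.3  2.8 -1.8] Mz [ 0.52 -0.09  0.07] j [ 0.44  0.64 -0.64  1.86  0.51  0.81 -0.53] w 42.4 tilt [ 0.001  0.002 -1.   ]
(array([-1.5, -0.1,  0.8]), np.float64(80.78505757673724))
```

Call:
send_rows(moves=[-1,0,0.5,10,-1,0,0.5,20,-1,0,0.5,30,-1,0,0.5,40,-1,0,0.5,50,-1,0,0.5,60,-1,0,0.5,70,-1,0,0.5,80])

```text
clock: 18.82
tcp_pos: [0.5905, -0.0416, 0.0569]
orientation: [-3.136, -0.167, 0.001]
contact_force: [-0.6, 1.8, -1.3]
grip_width: 0.0431
```

```bash
python3 -c "
from h import *
where();print(rel(fw(40,0,56),5.3))
f=r.grab_frame('wrist');cv2.imwrite('pics/w13.png',f['img'][:,:,::-1])"
```

```text
t 18.82 fix mm [39.4  0.  56.9] yaw rel fix 0.8 F [-0.6  1.8 -1.3] Mz [0.29 0.28 0.03] j [ 0.2   0.58 -0.3   1.87  0.24  0.73 -1.71] w 43.1 tilt [-0.     0.001 -1.   ]
(array([0.6, 0. , 0.9]), np.float64(0.7818312074564346))
```

View pics/w13.png

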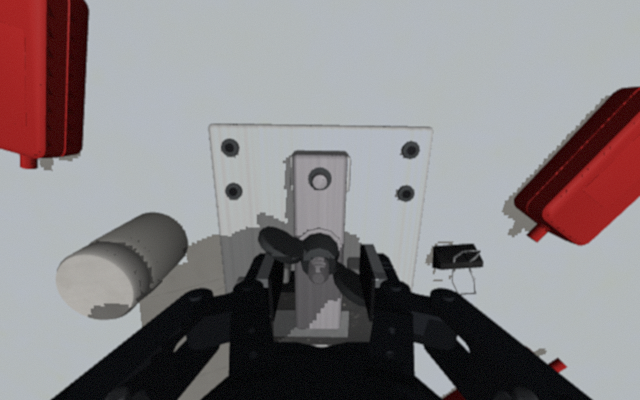

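Call:
send_rows(moves=[0.5,0,0.5,8,0.5,0,0.5,16,0.5,0,0.5,24,0.5,0,0.5,30,0.5,0,0.5,35,0.5,0,0.5,38,0.5,0,0.5,38])

```text
clock: 19.75
tcp_pos: [0.5903, -0.0416, 0.0561]
orientation: [-3.024, 0.851, 0.003]
contact_force: [-3.6, 3.4, -0.9]
grip_width: 0.043
```

```bash
python3 -c "
from h import *
where()"
```

```text
t 19.75 fix mm [39.2  0.1 56.1] yaw rel fix -36.7 F [-3.6  3.4 -0.9] Mz [0.47 0.78 0.09] j [ 0.07  0.56 -0.14  1.88  0.11  0.71 -2.25] w 43.0 tilt [-0.002  0.001 -1.   ]
```

Call:
send_rows(moves=[0,0,0,2,0,0,0,4,0,0,0,6,0,0,0,8,0,0,0,8])

```text
clock: 20.38
tcp_pos: [0.5898, -0.0408, 0.056]
orientation: [-2.957, 1.061, 0.005]
contact_force: [-6.7, 4.2, 1.9]
grip_width: 0.0431
```

```bash
python3 -c "
from h import *
where()"
```

```text
t 20.38 fix mm [38.9  0.9 56. ] yaw rel fix -44.8 F [-6.7  4.2  1.9] Mz [1.17 1.32 0.72] j [ 0.04  0.56 -0.1   1.88  0.08  0.7  -2.37] w 43.1 tilt [-0.003  0.001 -1.   ]
```

Call:
send_rows(moves=[0,0,0,1.5,0,0,0,3,0,0,0,3])

```text
clock: 20.75
tcp_pos: [0.5898, -0.0407, 0.056]
orientation: [2.93, -1.132, -0.005]
contact_force: [-7.3, 4.6, 2.3]
grip_width: 0.0424
```

```bash
python3 -c "
from h import *
where()
f=r.grab_frame('wrist');cv2.imwrite('pics/w14.png',f['img'][:,:,::-1])"
```

```text
t 20.75 fix mm [38.9  1.  56. ] yaw rel fix -47.5 F [-7.3  4.6  2.3] Mz [1.03 1.35 1.98] j [ 0.03  0.56 -0.09  1.89  0.07  0.7  -2.41] w 42.4 tilt [-0.003  0.    -1.   ]
```

View pics/w14.png

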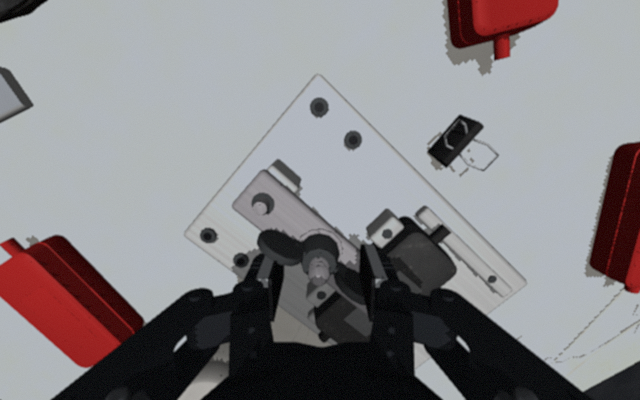

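The yaw moment climbed from 0.09 to 2.0 N m (free turning takes about 0.06), and the angle matches about 435°. That's the end stop, so I'll back off and inspect.

Call:
send_rows(moves=[0,0,0,-6,0,0,0,-14,0,0,0,-20,0,0,-20,-20,0,0,-45,-20,0,0,-70,-20,0,0,-90,-20])

```text
clock: 21.68
tcp_pos: [0.5928, -0.0431, 0.1494]
orientation: [-3.079, 0.622, -0.006]
contact_force: [-0.8, -0.1, -0.3]
grip_width: 0.043
```

```bash
python3 -c "
from h import *
where();print(rel(fw(-80,0,150),5.3))"
```

```text
t 21.68 fix mm [ 41.6  -1.6 149.4] yaw rel fix -28.1 F [-0.8 -0.1 -0.3] Mz [ 0.04 -0.04  0.04] j [ 0.12  0.44 -0.19  1.82  0.11  0.88 -2.1 ] w 43.0 tilt [ 0.004 -0.    -1.   ]
(array([-108. ,   55.9,   -1.1]), np.float64(-28.149288772375826))
```

Call:
send_rows(moves=[-20,11,0,-5,-45,23,0,-10,-65,34,0,-15,-85,45,0,-20,-100,52,-5,-26,-108,56,-5,-28,-108,56,-5,-28])

```text
clock: 22.55
tcp_pos: [0.4705, -0.0531, 0.1521]
orientation: [3.138, 0.142, 0.003]
contact_force: [-0.1, 0.5, -1.0]
grip_width: 0.0427
```

```bash
python3 -c "
from h import *
where()
f=r.grab_frame('wrist');crop(f,200,440,0,220,3,'pics/w15.png')
print([proj(f,fw(*p)).round(0) for p in((-43,0,40),(3,43,30),(40,0,80))])
f=r.grab_frame('scene');crop(f,240,380,140,250,5,'pics/s15.png')"
```

```text
t 22.55 fix mm [-81.1  -0.3 152.1] yaw rel fix -0.1 F [-0.1  0.5 -1. ] Mz [-0.03 -0.01  0.01] j [ 0.26  0.27 -0.32  2.09  0.12  0.8  -1.61] w 42.7 tilt [ 0.002 -0.    -1.   ]
[array([320., 160.]), array([272., 108.]), array([319.,  49.])]
```

View pics/w15.png

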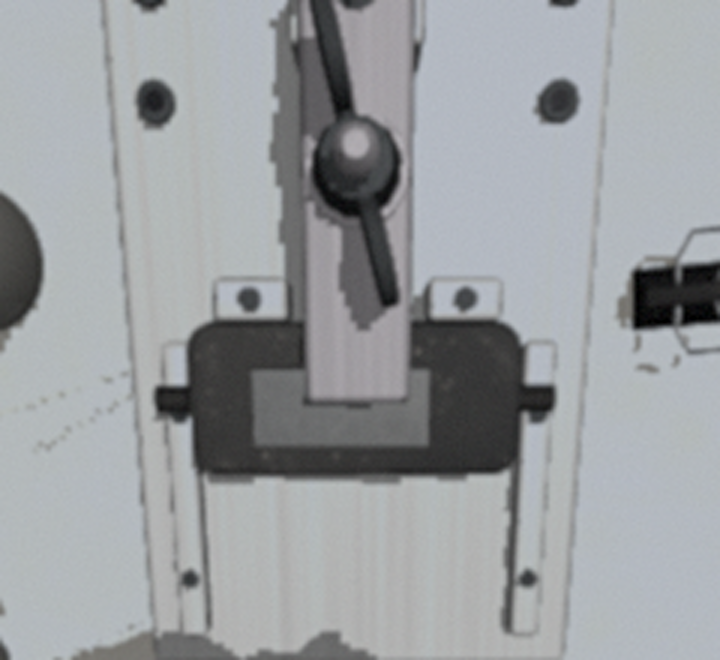

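View pics/s15.png

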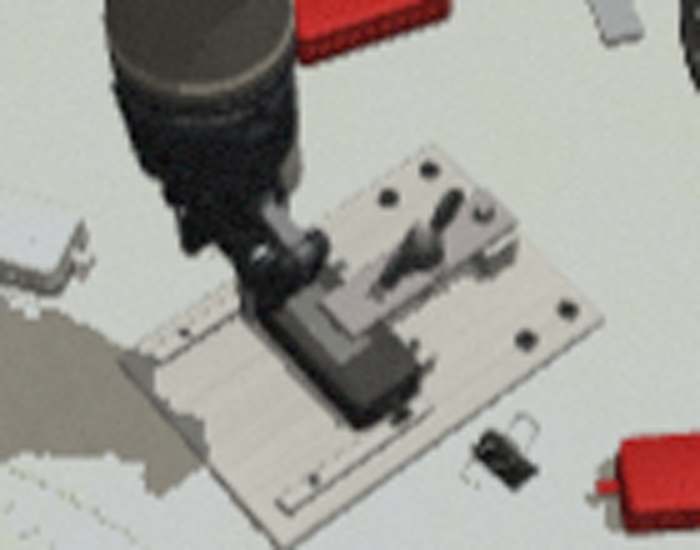

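```bash
python3 -c "
from h import *
f=r.grab_frame('wrist');print('toe pred clamped/loose',proj(f,fw(-20,0,47.9)).round(1),proj(f,fw(-20,0,55.8)).round(1))
print(r.hand_in())"
```

```text
toe pred clamped/loose [319.9 135.9] [319.9 136.6]
the job is handed in; nothing more can be done
None
```

The adapter is home against both stop posts, and the wing nut is turned to its end stop with the strap down on the adapter. I handed the job in at about 22.6 s, with the gripper clear of everything.

- **Adapter:** I pushed it with both fingertips until it stalled. The tool stopped at fixture x = -53.7 mm (expected about -54), and the force rose to 7.5 N. The last picture shows it square, touching both posts.
- **Wing nut:** I turned it clockwise in two strokes, with one finger behind each ear, from about 1.3 rad to about 7.6 rad. At the end the turning moment rose from about 0.09 to 2.0 N m, which is the end stop. The last picture puts the ears at about 77°, where the end stop predicts 75° (plus one full turn).
- **Strap:** No gap shows between the strap and the adapter in the last picture. The toe's position in the image could not confirm the clamped height: the predicted rows for clamped and loose differ by less than 1 pixel, and I read the edge at about row 133 against 136 predicted. The firm clamping therefore rests on the moment rise and the nut angle.
- **Bystanders:** None of the force readings suggested contact with anything else. The jar and clip looked undisturbed in the last views, but I did not measure the bystanders' positions again.

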